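Stow the bit case and staple tubs on the riser stand

TASK

Put the fencing kit away at the low aluminium riser stand: first slide the flat orange bit case lengthwise under the stand, through its open front, until it is fully home against the back. Then stack the staple tubs upright and centred on the black disc on top of the stand, the green tub first, the white one on it and the red one on top. Set things down rather than dropping them, and leave the drill battery, the scoop and the hoof pick where they lie.

Things in the scene. Friction and masses are not known exactly. Their poses are not given: they have to be found in the camera images.
- bit_case: Flat orange bit case with two short black ribs across its top, a solid closed box 120 mm long (its x) by 56 mm wide (its y) by 22 mm high, about 0.25 kg, lying flat, both ends alike. Origin: centre of its underside; z up.
- tub_large: Large round lidded tub of fencing staples, green, plain upright cylinder 64 mm diameter and 45 mm high, flat lid and foot, about 0.35 kg. Origin: centre of its underside; z up along its axis.
- tub_medium: Medium round lidded tub of fencing staples, white, plain upright cylinder 54 mm diameter and 40 mm high, flat lid and foot, about 0.22 kg. Origin: centre of its underside; z up along its axis.
- tub_small: Small round lidded tub of fencing staples, red, plain upright cylinder 44 mm diameter and 34 mm high, flat lid and foot, about 0.13 kg. Origin: centre of its underside; z up along its axis.
- riser: Low aluminium stand fixed to the bench, 116 deep (its x) by 120 mm wide (y). Top at 36 mm with a central black disc, 80 mm across, top at 38 mm. Under it a bay along x, central, 70 mm wide between the feet, 30 mm high, floored by the bench, open at -x (roughly facing the robot; yellow stripe on that top edge), closed at +x by a wall. Origin: centre of underside; z up, x from open front to back.
- bay_mouth (a point): Middle of the bay's open front, at bench level, 58 mm from the stand's origin; axes as the stand's. The bay is 112 mm deep from here to the inner face of the back wall, so the 120 mm case stands 8 mm out of the front when fully home (case centre then 52 mm inside the mouth).
- charger: Yellow battery charger with a toggle switch and a docked black battery on top, 130 (x) by 150 (y) by 100 mm high, fixed to the bench; a bystander. Origin: centre of its underside.
- battery: Loose black drill battery with a grey foot on top, 115 (x) by 76 (y) by 62 mm high; a bystander, to be left alone. Origin: centre of its underside.
- scoop: Blue feed scoop, 60 mm high round cup 96 mm across with a flat handle, about 190 mm long in all along x, handle to -x; a bystander, to be left alone. Origin: on its underside, 30 mm behind the cup's axis.
- hoof_pick: Stainless hoof pick lying flat in front of the charger, about 150 mm long (x), 10 mm high, hook tip 27 mm to +y at its +x end; a bystander, to be left alone. Origin: on its underside, near the middle.
Mind the look-alikes: they are no part of the job. Of the things that look like the tub_large, the larger one is meant. Several things have the shape of the tub_medium; the one meant has the colours described above.

How it is judged:
On the way, in this order (a step that is already met when the one before it is completed fails the run):
1. the bit case is home under the riser (x of bit_case in the frame of riser between -0.018 and 0.01 m and y of bit_case in the frame of riser between -0.015 and 0.015 m and z of bit_case in the frame of riser below 0.008 m and angle between the x axis of bit_case and the x axis of riser, either way round below 0.2 rad), for 0.2 s.
2. the green tub stands on the riser's disc (horizontal distance between tub_large and riser below 0.015 m and z of tub_large in the frame of riser between 0.034 and 0.042 m and angle between tub_large's own z axis and vertical below 0.1 rad), for 0.2 s.
3. the white tub stands on the green one (horizontal distance between tub_medium and tub_large below 0.01 m and z of tub_medium in the frame of tub_large between 0.041 and 0.049 m and angle between tub_medium's own z axis and vertical below 0.1 rad), for 0.2 s.
4. the red tub stands on the white one (horizontal distance between tub_small and tub_medium below 0.01 m and z of tub_small in the frame of tub_medium between 0.036 and 0.044 m and angle between tub_small's own z axis and vertical below 0.1 rad), for 0.2 s.
At the end, for the whole second after the job is handed in: Case on the bench in the riser's bay, within 12 mm of fully home, lengthwise within 0.2 rad; green tub on the disc within 15 mm of its centre, white on green and red on white within 10 mm of the axis below, upright within 0.1 rad; all at rest, nothing held (all of step 1 and all of step 2 and all of step 3 and all of step 4 and linear speed of each of bit_case, tub_large, tub_medium, tub_small below 0.01 m/s); the robot touches nothing.
It fails at once if a bystander (battery, scoop or hoof pick) moved more than 20 mm (distance of any of battery, scoop, hoof_pick from where it was at the start of the episode above 0.02 m).
It fails at once if the case or a tub dropped: moving freely faster than 0.6 m/s (a fall of about 2 cm or more) ((contact force between bit_case and the fingers below 0.05 N and linear speed of bit_case above 0.6 m/s) or (contact force between tub_large and the fingers below 0.05 N and linear speed of tub_large above 0.6 m/s) or (contact force between tub_medium and the fingers below 0.05 N and linear speed of tub_medium above 0.6 m/s) or (contact force between tub_small and the fingers below 0.05 N and linear speed of tub_small above 0.6 m/s)).
It also fails if it takes over 125 s, if anything falls off the work surface, if the arm or the gripper's body presses on something with over 40 N, if the wrist force passes 120 N, or if a joint passes its speed limit or range.

ROBOT

A 6-joint arm with a two-finger parallel gripper is mounted at the origin on the work surface. World frame = base frame: x ahead of the robot, y to its left, z up, the work surface at z = 0. Lengths are in m, angles in rad, forces in N, time in s.
With the tool pointing down it reaches from about 0.325 to 1 m from the base axis. Payload 5.1 kg.
Tool frame: the origin (TCP) lies midway between the tips of the shut fingers; the grasp point (between the pads) lies grasp_offset behind it (grasp_offset is the distance from the TCP to the grasp point, in m); z points along the fingers, y is the line along which they close (so a half turn about z gives the same grasp; the last joint's range is limited). The gripper opens to 85 mm and grips with 20 to 120 N. Pads are 22 mm wide; open, the fingers measure 114 mm over their backs; the gripper's body (76 mm by 85 mm) begins 54 mm behind the grasp point. The pads swing forward as they close: fully open they stand 13 mm farther back than shut.
Start: joints at [-1.28, 0.124, 1.65, -0, 1.367, -0.083], TCP at [0.237, -0.605, 0.207] pointing down, gripper open.
Joint ranges: [-2.61, 2.61], [-1.02, 2.33], [0.03, 2.71], [-1.35, 4.49], [0.32, 2.68], [-2.91, 2.91]. Speed limits (rad/s): [2.57, 2.57, 3.14, 3.14, 3.14, 3.14].

INTERFACE

Orientations are given as a unit quaternion [x, y, z, w].
In Python, from workcell import get_state, grab_frame, camera_params, sign_off, recognise, mark_of, grasp_offset gives the robot as it stands.
- The arm moves only by the tool play_rows, never from a script. Its argument "steps" is a list of rows, each a list of 7 numbers: the shift along the tool's x, y, z in cm, then the turn, a rotation vector about the tool's x, y, z in rad, then the opening, from -1 (shut) to 1 (fully open). A call has 1 to 8 rows; each row shifts and turns the commanded pose from where the row before left it, along the tool's axes as they then stand; what a row does not reach is not made up. A row lasts 1/12 s, in which the tool goes at most 41.7 mm and 7.16 degrees, less where a joint would pass 70% of its speed; a pose out of reach is approached as far as the arm can. A call is refused whole if a number of a shift passes 4.17 or a number of a turn 0.125, either way. A call with a gripper value outside its range is refused whole. The fingers move at their own pace and stop on an object; "force" is the grip in N (left out, the last holds). Time passes only in rows, so rows that do not move let the fingers close. It gives the time, the measured TCP pose, the force, the opening and the grip force at its end, in the units of the state.
- get_state(): the state, without advancing time (a new reading comes with each control period).
- grab_frame(name): name is "scene" or "side" or "wrist"; returns the picture (420x560x3 uint8, red, green, blue); there is no depth.
- camera_params(name): a dict with "camera_matrix" (3x3 intrinsics, pixels), "k1" (the pictures are not rectified: a ray, as slopes to the right and down, at radius r is drawn at 1 + k1 r^2 times it, then the intrinsics apply), "R" (3x3) and "t" (3): a world point X has camera coordinates R X + t; the wrist camera has in their place "T_tool_cam" (4x4, takes a point from camera to tool coordinates, whose origin is the TCP and whose axes are the flange's). Camera axes: x right, y down, z forward; pixel columns grow to the right and rows downward; lengths in m; the calibration is good to about 2 mm. A picture is of the moment at which its call begins: read the wrist's pose just before it. camera_params takes no time and is no camera call.
- sign_off(): hands the job in; it is judged then, once.
Trained networks look in the newest picture that a camera, given by its name, has taken for a name from the list of things; names that differ only in an ending like _2 or _b are one class to them, and where a whole thing is asked for, a point or a joint stands for the part that bears it (a point fixed in the world has none). Each returns a list of dicts, best first, with "score" (0 to 1); they miss things now and then, are a little off and sometimes report something else, mostly with a low value. They report only what shows in the picture. A call takes as long as a camera call. They do not tell look-alikes from the thing itself.
- recognise(camera, thing): "centre" ([column, row] in pixels, amid what is visible of it).
- mark_of(camera, thing): "centre" ([column, row] in pixels: a listed point, or the origin of a listed thing).
The state is a dict: "clock": time; "joints": joint angles; "qd": joint speeds; "tau": joint torques, N m; "tool_pos": TCP position; "eef_rot": TCP orientation; "wrist_force": force on the tool from outside, world axes, zero at the start; "wrist_torque": the same for the moment, N m; "width": finger opening in m; "gripper_force": force on a finger pad.
Only numpy, scipy, OpenCV 4.12 (cv2) and the standard library are available. Lean on these libraries where they do the work, as an engineer would, in place of code of your own. Each camera call takes 0.05 s, during which the arm holds its last target. There are 200 camera calls.

## Working session

There is one attempt and no reset: what is moved stays moved. The work goes in short steps, Python scripts to look and compute and a tool call to move; the robot and the scene stay as the last step left them, time stands still between calls to the robot, and variables do not carry over. Pictures are saved under pics/ and viewed, at most 14 in all, crops included, and the job is handed in when it is done.

Besides the shell and the picture viewer there is one more tool, called after "Emit:" as name([rows], argument=value, ...), one row to a line, values as JSON. play_rows: Moves the arm, as the interface text tells. Its arguments: {"type":"object","properties":{"steps":{"type":"array"},"force":{"type":"number"}},"required":["steps"]}

```bash
ls; mkdir -p pics
python3 - <<'E'
from workcell import *
import cv2
print(get_state(), grasp_offset)
for c in ("scene","side"):
    im=grab_frame(c); cv2.imwrite(f"pics/{c}0.png",im[:,:,::-1])
    print(c,camera_params(c))
    for t in ("bit_case","tub_large","tub_medium","tub_small","riser","bay_mouth"):
        r=mark_of(c,t); print(t,[(round(d["score"],2),[round(float(v)) for v in d["centre"]]) for d in r])
print(camera_params("wrist"))
E
```

```text
pics
{'clock': 0.0, 'joints': array([-1.27962790e+00,  1.24532603e-01,  1.65167285e+00,  1.65988214e-06,
        1.36749469e+00, -8.25686734e-02]), 'qd': array([ 0.0002583 , -0.00047138,  0.00046285,  0.00053586, -0.00062789,
       -0.00068331]), 'tau': array([-8.69604773e-04, -4.23615825e+01, -3.65454125e+01, -2.32019402e-04,
        6.86468833e-03, -1.10824467e-05]), 'tool_pos': array([ 0.23711511, -0.60449794,  0.20523596]), 'eef_rot': array([ 9.82590307e-01,  1.85782608e-01, -1.08897776e-04, -1.04810053e-03]), 'wrist_force': array([-0.68145237,  0.17382731,  0.17847941]), 'wrist_torque': array([0.01941021, 0.05003815, 0.00703921]), 'gripper_force': 0.0, 'width': 0.08541504695523491} 0.0187
scene {'camera_matrix': array([[483.3194436 ,   0.        , 278.48018939],
       [  0.        , 483.3194436 , 213.02045434],
       [  0.        ,   0.        ,   1.        ]]), 'k1': 0.010894823866635286, 'R': array([[-0.74459905,  0.66747036, -0.00745497],
       [ 0.50923866,  0.56079162, -0.65283133],
       [-0.43156488, -0.48989395, -0.75746662]]), 't': array([ 0.45817434, -0.25991448, 
[... 766 characters left out ...]
]
tub_medium [(0.66, [324, 194]), (0.56, [297, 203])]
tub_small [(0.46, [254, 210])]
riser [(0.79, [272, 151])]
bay_mouth [(0.61, [259, 154])]
{'camera_matrix': array([[299.13195969,   0.        , 283.04707754],
       [  0.        , 299.13195969, 205.97208388],
       [  0.        ,   0.        ,   1.        ]]), 'k1': -0.041993054529632215, 'T_tool_cam': array([[-1.89593142e-04, -9.59082989e-01, -2.83125033e-01,
         7.30096364e-02],
       [ 9.99999940e-01, -9.95761882e-05, -3.32331274e-04,
        -3.05246938e-04],
       [ 2.90540760e-04, -2.83125079e-01,  9.59082950e-01,
        -1.67346167e-01],
       [ 0.00000000e+00,  0.00000000e+00,  0.00000000e+00,
         1.00000000e+00]])}
```

View pics/scene0.png

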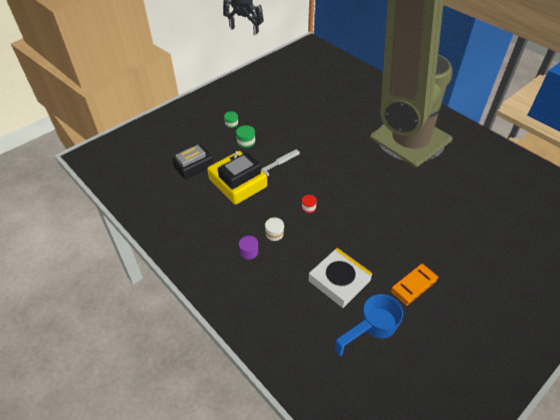

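View pics/side0.png

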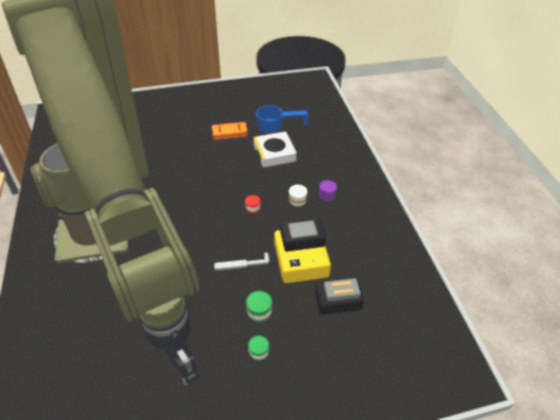

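Candidates (scene px): greens at (246,136), the larger, and (231,119), smaller. White at (274,229) against a purple look-alike at (248,247). Red (309,203), case (415,284) and riser (340,277) have no rivals. I choose the larger green, the white and the red, then fit silhouettes in both cameras.

```bash
cat > h.py <<'E'
import numpy as np, cv2
from scipy.optimize import minimize
from scipy.spatial.transform import Rotation as Ro
from workcell import *
S=4
def cam(c,state=None):
    p=camera_params(c)
    if c!="wrist": return p["camera_matrix"],p["k1"],p["R"],p["t"]
    T=np.eye(4);T[:3,:3]=Ro.from_quat(state["eef_rot"]).as_matrix();T[:3,3]=state["tool_pos"]
    W=np.linalg.inv(T@p["T_tool_cam"]); return p["camera_matrix"],p["k1"],W[:3,:3],W[:3,3]
def proj(cm,X):
    K,k1,R,t=cm; c=np.atleast_2d(X)@R.T+t; s=c[:,:2]/c[:,2:]
    s=s*(1+k1*(s**2).sum(1,keepdims=True)); return s*[K[0,0],K[1,1]]+[K[0,2],K[1,2]]
def ray(cm,px,z):
    K,k1,R,t=cm; d=(np.array(px,float)-[K[0,2],K[1,2]])/[K[0,0],K[1,1]]; s=d.copy()
    for _ in range(20): s=d/(1+k1*(s@s))
    w=R.T@np.r_[s,1]; o=-R.T@t; return o+w*(z-o[2])/w[2]
def box(l,w,h): return lambda p:(np.array([[a*l/2,b*w/2,c] for a in(-1,1) for b in(-1,1) for c in(0,h)])@Ro.from_euler('z',p[2]).as_matrix().T)+[p[0],p[1],0]
def cyl(d,h,z0=0):
    a=np.linspace(0,2*np.pi,40,False); b=np.c_[np.cos(a),np.sin(a)]*d/2
    return lambda p:np.vstack([np.c_[b+p[:2],np.full(40,z)] for z in(z0,z0+h)])
M=dict(bit_case=box(.12,.056,.022),riser=box(.116,.12,.036),tub_large=cyl(.064,.045),tub_medium=cyl(.054,.04),tub_small=cyl(.044,.034))
def comp(im,seed,thr=75):
    m=(im.max(2)>thr).astype(np.uint8); n,l,s,c=cv2.connectedComponentsWithStats(m)
    ok=[i for i in range(1,n) if s[i,4]>25]
    ys,xs=np.where(np.isin(l,ok)); j=np.argmin((xs-seed[0])**2+(ys-seed[1])**2)
    m=(l==l[ys[j],xs[j]]).astype(np.uint8)
    cs,_=cv2.findContours(m,0,2); o=np.zeros_like(m); cv2.drawContours(o,cs,-1,1,-1)
    return o
def hullmask(cm,pts):
    q=cv2.convexHull(((proj(cm,pts)+.5)*S-.5).astype(np.float32)); o=np.zeros((420*S,560*S),np.uint8)
    cv2.fillConvexPoly(o,np.round(q*16).astype(np.int32),1,shift=4); return o
def fit(name,views,p0):
    """views: list of (cam, mask)"""
    big=[(cm,cv2.resize(m.astype(np.float32),None,fx=S,fy=S,interpolation=cv2.INTER_LINEAR)>.5) for cm,m in views]
    def cost(p):
        c=0
        for cm,b in big:
            h=hullmask(cm,M[name](p))>0; c+=1-(h&b).sum()/(h|b).sum()
        return c
    sx=np.vstack([p0]+[np.array(p0)+np.eye(len(p0))[i]*(.012 if i<2 else .15) for i in range(len(p0))])
    r=minimize(cost,p0,method="Nelder-Mead",options=dict(initial_simplex=sx,xatol=2e-4,fatol=1e-4,maxfev=150)); return r.x,r.fun
E
python3 - <<'E'
from h import *
ims={c:grab_frame(c) for c in("scene","side")}; cs={c:cam(c) for c in ims}
seeds=dict(bit_case=((415,284),(230,130)),riser=((340,290),(285,150)),tub_large=((246,136),(259,303)),tub_medium=((274,227),(298,193)),tub_small=((309,201),(253,201)))
for n,(a,b) in seeds.items():
    ms=[comp(ims["scene"],a),comp(ims["side"],b)]
    ini=[ray(cs[c],np.argwhere(m).mean(0)[::-1],.02)[:2] for c,m in zip(cs,ms)]
    for only in ((0,1),(0,),(1,)):
      v=[(list(cs.values())[i],ms[i]) for i in only]
      best=min((fit(n,v,list(np.mean(ini,0))+([y] if n in("bit_case","riser") else [])) for y in ((0,.5,-.5) if n in("bit_case","riser") else (0,))),key=lambda r:r[1])
      print(n,only,[m.sum() for m in ms],best[0].round(4),round(best[1],3))
E
```

```text
bit_case (0, 1) [np.uint64(1089), np.uint64(647)] [ 0.4725  0.3833 -0.0362] 0.315
bit_case (0,) [np.uint64(1089), np.uint64(647)] [ 0.472   0.3831 -0.0596] 0.064
bit_case (1,) [np.uint64(1089), np.uint64(647)] [0.4762 0.3865 0.1154] 0.236
riser (0, 1) [np.uint64(2243), np.uint64(2227)] [0.6078 0.2375 0.0727] 0.575
riser (0,) [np.uint64(2243), np.uint64(2227)] [0.608  0.2387 0.0754] 0.053
riser (1,) [np.uint64(2243), np.uint64(2227)] [0.6138 0.2404 0.1634] 0.506
tub_large (0, 1) [np.uint64(384), np.uint64(752)] [ 0.4326 -0.375 ] 0.204
tub_large (0,) [np.uint64(384), np.uint64(752)] [ 0.4304 -0.3776] 0.052
tub_large (1,) [np.uint64(384), np.uint64(752)] [ 0.4344 -0.3731] 0.115
tub_medium (0, 1) [np.uint64(407), np.uint64(416)] [ 0.6299 -0.0029] 0.299
tub_medium (0,) [np.uint64(407), np.uint64(416)] [ 0.6284 -0.0039] 0.078
tub_medium (1,) [np.uint64(407), np.uint64(416)] [ 0.6329 -0.0037] 0.211
tub_small (0, 1) [np.uint64(262), np.uint64(311)] [ 0.4844 -0.0069] 0.366
tub_small (0,) [np.uint64(262), np.uint64(311)] [ 0.4836 -0.0076] 0.097
tub_small (1,) [np.uint64(262), np.uint64(311)] [ 0.4872 -0.0084] 0.256
```

Emit:
play_rows([
  [0, 0, 0, 0, 0, 0.0935, 1],
  [0, 0, 0, 0, 0, 0.0935, 1],
  [0, 0, 0, 0, 0, 0.0935, 1],
  [0, 0, 0, 0, 0, 0.0935, 1],
  [2.3, -3, -1.2, 0, 0, 0, 1],
  [2.3, -3, -1.2, 0, 0, 0, 1],
  [2.3, -3, -1.2, 0, 0, 0, 1],
  [2.3, -3, -1.2, 0, 0, 0, 1],
])

```text
clock: 1.47
tool_pos: [0.3299, -0.4839, 0.255]
eef_rot: [1.0, -0.001, 0.0, -0.0]
wrist_force: [0.2, 0.4, -0.4]
width: 0.0853
gripper_force: 0.0
```

Emit:
play_rows([
  [2.3, -3, -1.2, 0, 0, 0, 1],
  [2.3, -3, -1.2, 0, 0, 0, 1],
  [2.3, -3, -1.2, 0, 0, 0, 1],
  [0, 0, 0, 0, 0, 0, 1],
  [0, 0, 0, 0, 0, 0, 1],
])

```text
clock: 1.88
tool_pos: [0.3997, -0.3942, 0.292]
eef_rot: [1.0, 0.002, 0.001, 0.001]
wrist_force: [-0.3, -0.3, -0.4]
width: 0.0855
gripper_force: 0.0
```

```bash
cat >> h.py <<'E'
def look(tag,want,thr=75):
    s=get_state(); im=grab_frame("wrist"); cv2.imwrite(f"pics/{tag}.png",im[:,:,::-1]); np.savez(f"pics/{tag}.npz",im=im,p=s["tool_pos"],q=s["eef_rot"])
    cm=cam("wrist",s); print(s["tool_pos"].round(4),Ro.from_quat(s["eef_rot"]).as_matrix().round(3).tolist())
    for n,p0 in want.items():
        px=proj(cm,[[p0[0],p0[1],.02]])[0]; m=comp(im,px,thr); x,c=fit(n,[(cm,m)],list(p0)); print(n,px.round(),m.sum(),x.round(4),round(c,3))
E
python3 -c "
from h import *
look('w_green',dict(tub_large=(.4304,-.3776)))"
```

```text
[ 0.3997 -0.3942  0.292 ] [[1.0, 0.003, 0.002], [0.003, -1.0, -0.002], [0.002, 0.002, -1.0]]
tub_large [272. 148.] 1871 [ 0.4343 -0.3755] 0.055
```

Next, over red and white at about (0.48, 0, 0.30): +8 cm x, +39 cm y.

Emit:
play_rows([
  [0.8, -3.9, 0, 0, 0, 0, 1],
  [0.8, -3.9, 0, 0, 0, 0, 1],
  [0.8, -3.9, 0, 0, 0, 0, 1],
  [0.8, -3.9, 0, 0, 0, 0, 1],
  [0.8, -3.9, 0, 0, 0, 0, 1],
  [0.8, -3.9, 0, 0, 0, 0, 1],
  [0.8, -3.9, 0, 0, 0, 0, 1],
  [0.8, -3.9, 0, 0, 0, 0, 1],
])

```text
clock: 2.6
tool_pos: [0.462, -0.0828, 0.2897]
eef_rot: [1.0, -0.002, -0.001, 0.0]
wrist_force: [0.2, -0.4, 0.2]
width: 0.0858
gripper_force: 0.0
```

Emit:
play_rows([
  [1, -3.9, 0, 0, 0, 0, 1],
  [1, -3.9, 0, 0, 0, 0, 1],
  [0, 0, 0, 0, 0, 0, 1],
  [0, 0, 0, 0, 0, 0, 1],
])

```text
clock: 2.93
tool_pos: [0.4824, -0.0045, 0.2895]
eef_rot: [1.0, 0.001, -0.001, 0.0]
wrist_force: [-0.3, -0.4, 1.0]
width: 0.0857
gripper_force: 0.0
```

```bash
python3 -c "
from h import *
look('w_mid',dict(tub_medium=(.63,-.003),tub_small=(.4844,-.007)))"
```

```text
[ 0.4824 -0.0045  0.2895] [[1.0, 0.002, -0.002], [0.002, -1.0, -0.0], [-0.002, 0.0, -1.0]]
tub_medium [283.  60.] 1774 [ 0.6329 -0.0028] 0.072
tub_small [285. 168.] 923 [ 0.4865 -0.0071] 0.111
```

Emit:
play_rows([
  [0, -3.9, 0, 0, 0, 0, 1],
  [0, -3.9, 0, 0, 0, 0, 1],
  [0, -3.9, 0, 0, 0, 0, 1],
  [0, -3.9, 0, 0, 0, 0, 1],
  [0, -3.9, 0, 0, 0, 0, 1],
  [0, -3.9, 0, 0, 0, 0, 1],
  [0, -3.9, 0, 0, 0, 0, 1],
  [0, -3.9, 0, 0, 0, 0, 1],
])

```text
clock: 3.65
tool_pos: [0.4836, 0.3062, 0.2901]
eef_rot: [1.0, -0.002, -0.0, 0.0]
wrist_force: [0.7, -1.0, 0.6]
width: 0.0853
gripper_force: 0.0
```

Emit:
play_rows([
  [0, 0, 0, 0, 0, 0, 1],
  [0, 0, 0, 0, 0, 0, 1],
  [0, 0, 0, 0, 0, 0, 1],
])

```text
clock: 3.9
tool_pos: [0.4834, 0.305, 0.2899]
eef_rot: [1.0, -0.001, -0.0, 0.001]
wrist_force: [-0.3, -0.3, -0.6]
width: 0.0856
gripper_force: 0.0
```

```bash
python3 -c "
from h import *
look('w_case',dict(bit_case=(.472,.383,-.05),riser=(.608,.2385,.075)))"
```

```text
[0.4834 0.305  0.2899] [[1.0, -0.003, -0.001], [-0.003, -1.0, -0.001], [-0.001, 0.001, -1.0]]
bit_case [231. 177.] 3585 [ 0.4764  0.3838 -0.0325] 0.095
riser [332.  79.] 9429 [0.6126 0.2361 0.0684] 0.073
```

View pics/w_mid.png

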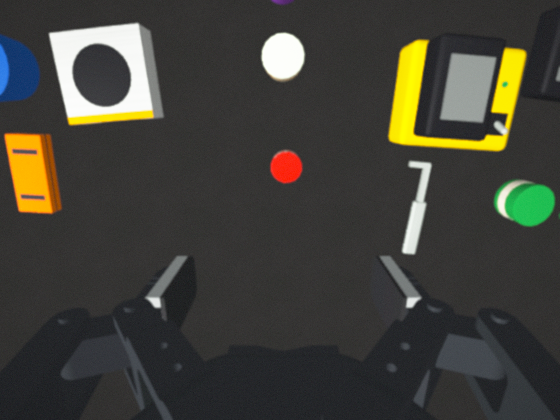

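View pics/w_case.png

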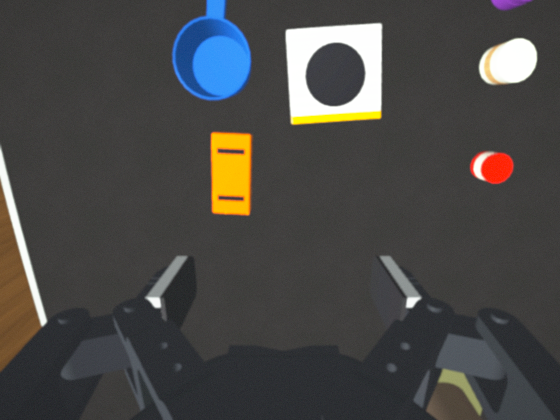

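The wrist view shows the case at (231,174), riser at (334,74), scoop cup at (212,58), white at (510,62) and red at (492,167). The orange case is unmistakable. I'll move above its rear end.

Emit:
play_rows([
  [-1, -1.6, 2.8, 0, 0, 0, 1],
  [-1, -1.6, 2.8, 0, 0, 0, 1],
  [-1, -1.6, 2.8, 0, 0, 0, 1],
  [-1, -1.6, 2.8, 0, 0, 0, 1],
  [-1, -1.6, 2.8, 0, 0, 0, 1],
  [0, 0, 0, 0, 0, 0.035, 1],
  [0, 0, 0, 0, 0, 0, 1],
  [0, 0, 0, 0, 0, 0, 1],
])

```text
clock: 4.62
tool_pos: [0.4335, 0.3856, 0.1509]
eef_rot: [1.0, -0.018, 0.0, -0.0]
wrist_force: [-0.1, 0.2, 1.2]
width: 0.0856
gripper_force: 0.0
```

```bash
python3 -c "
from h import *
look('w_case2',dict(bit_case=(.4755,.3838,-.035)))"
```

```text
[0.4335 0.3856 0.1509] [[0.999, -0.037, 0.001], [-0.037, -0.999, 0.0], [0.001, -0.0, -1.0]]
bit_case [284. 150.] 7696 [ 0.4762  0.3839 -0.0614] 0.073
```

View pics/w_case2.png

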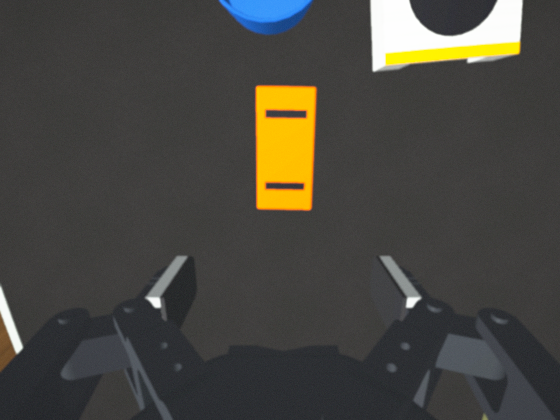

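Emit:
play_rows([
  [0, 0, 3.5, 0, 0, 0.012, 1],
  [0, 0, 3.5, 0, 0, 0, 1],
  [0, 0, 3.5, 0, 0, 0, 1],
  [0, 0, 2.5, 0, 0, 0, 1],
  [0, 0, 1.0, 0, 0, 0, 1],
  [0, 0, 0.7, 0, 0, 0, 1],
  [0, 0, 0, 0, 0, 0, 1],
  [0, 0, 0, 0, 0, 0, 1],
])

```text
clock: 5.33
tool_pos: [0.4342, 0.3876, 0.0056]
eef_rot: [1.0, -0.024, 0.001, -0.001]
wrist_force: [0.1, 0.1, -0.4]
width: 0.0853
gripper_force: 0.0
```

Emit:
play_rows([
  [0, 0, 0, 0, 0, 0, 0],
  [0, 0, 0, 0, 0, 0, -0.2],
  [0, 0, 0, 0, 0, 0, -0.4],
  [0, 0, 0, 0, 0, 0, -1],
  [0, 0, 0, 0, 0, 0, -1],
  [0, 0, 0, 0, 0, 0, -1],
  [0, 0, 0, 0, 0, 0, -1],
  [0, 0, 0, 0, 0, 0, -1],
], force=50)

```text
clock: 6.0
tool_pos: [0.4325, 0.3868, 0.0035]
eef_rot: [1.0, -0.024, -0.0, 0.0]
wrist_force: [-0.3, -0.0, -0.8]
width: -0.0002
gripper_force: 0.0
```

```bash
python3 -c "
from h import *
look('w_miss',{}); im=grab_frame('side'); cv2.imwrite('pics/s_miss.png',im[:,:,::-1])"
```

```text
[0.4325 0.3868 0.0035] [[0.999, -0.047, -0.0], [-0.047, -0.999, -0.0], [-0.0, 0.0, -1.0]]
```

View pics/w_miss.png

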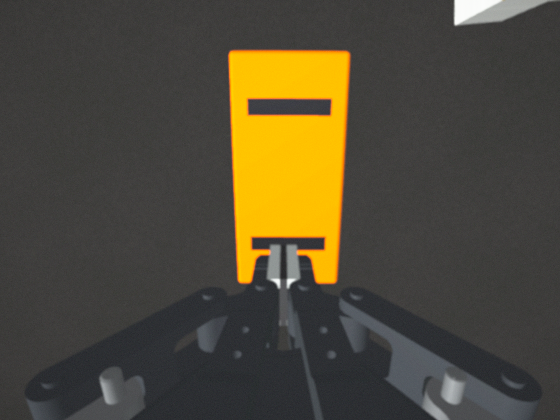

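The wrist picture shows the fingers shut at (285,265), apparently over the case's rear end, whose edge is at row 283. I need a closer look at that.

```bash
python3 -c "
import cv2
a=cv2.resize(cv2.imread('pics/w_miss.png')[200:340,190:390],None,fx=3,fy=3,interpolation=2)
b=cv2.resize(cv2.imread('pics/s_miss.png')[90:170,190:300],None,fx=5,fy=5,interpolation=2)[:, :]
import numpy as np
o=np.zeros((420,800,3),np.uint8); o[:a.shape[0],:400]=a[:,100:500]; o[:400,400:]=b[:400,:400]; cv2.imwrite('pics/miss.png',o)"
```

```text
(no output)
```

View pics/miss.png

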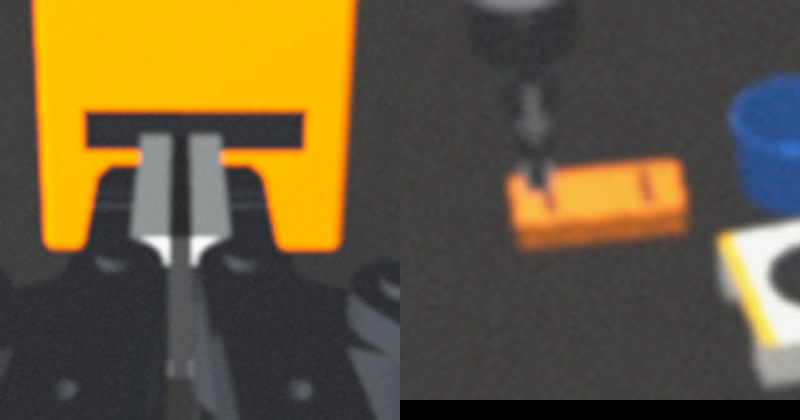

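Crop and side view show the shut fingers standing just above the case's rear rib. The fingers met nothing at a reported z of 0.0035, and the pad geometry in the wrist picture puts the shut tips about 26 mm behind the reported TCP. The usable z is therefore about 2 cm lower. I'll open, rise slightly, descend to about -0.020 and grip again.

Emit:
play_rows([
  [0, 0, -1, 0, 0, 0, 1],
  [0, 0, 0, 0, 0, 0, 1],
  [0, 0, 0, 0, 0, 0, 1],
  [0, 0, 0, 0, 0, 0, 1],
  [0, 0, 0, 0, 0, 0, 1],
  [0, 0, 1, 0, 0, 0, 1],
  [0, 0, 1, 0, 0, 0, 1],
  [0, 0, 0, 0, 0, 0, 1],
])

```text
clock: 6.77
tool_pos: [0.4305, 0.3854, -0.0098]
eef_rot: [1.0, -0.024, -0.002, 0.002]
wrist_force: [-0.8, 0.2, 0.6]
width: 0.0856
gripper_force: 0.0
```

Emit:
play_rows([
  [0, 0, 0.7, 0, 0, 0, 1],
  [0, 0, 0.7, 0, 0, 0, 1],
  [0, 0, 0, 0, 0, 0, 1],
  [0, 0, 0, 0, 0, 0, 1],
])

```text
clock: 7.1
tool_pos: [0.432, 0.3865, -0.0214]
eef_rot: [1.0, -0.024, -0.001, 0.0]
wrist_force: [-0.1, 0.1, -0.4]
width: 0.0857
gripper_force: 0.0
```

Emit:
play_rows([
  [0, 0, 0, 0, 0, 0, 0.5],
  [0, 0, 0, 0, 0, 0, 0.3],
  [0, 0, 0, 0, 0, 0, 0],
  [0, 0, 0, 0, 0, 0, -0.5],
  [0, 0, 0, 0, 0, 0, -0.5],
  [0, 0, 0, 0, 0, 0, -0.5],
  [0, 0, 0, 0, 0, 0, -0.5],
  [0, 0, 0, 0, 0, 0, -0.5],
], force=50)

```text
clock: 7.77
tool_pos: [0.4332, 0.3873, -0.0195]
eef_rot: [1.0, -0.024, 0.001, -0.0]
wrist_force: [-0.5, -1.5, 6.3]
width: 0.0544
gripper_force: 54.2
```

Emit:
play_rows([
  [0, 0, -1, 0, 0, 0, -0.5],
  [0, 0, 0, 0, 0, 0, -0.5],
  [0.5, 4.02, 0, 0, 0, 0, -0.5],
  [0.5, 4.02, 0, 0, 0, 0, -0.5],
  [0.5, 4.02, 0, 0, 0, 0, -0.5],
  [0.5, 4.02, 0, 0, 0, -0.059, -0.5],
  [0, 0, 0, 0, 0, -0.059, -0.5],
  [0, 0, 0, 0, 0, 0, -0.5],
])

```text
clock: 8.43
tool_pos: [0.4442, 0.2232, -0.0112]
eef_rot: [0.999, 0.034, -0.001, 0.0]
wrist_force: [0.6, 0.7, -2.4]
width: 0.0546
gripper_force: 54.5
```

Emit:
play_rows([
  [0, 0, 0, 0, 0, 0, -0.5],
  [0, 0, 0, 0, 0, 0, -0.5],
])

```text
clock: 8.6
tool_pos: [0.4448, 0.226, -0.0105]
eef_rot: [0.999, 0.035, -0.0, -0.0]
wrist_force: [0.6, 0.5, -2.4]
width: 0.0547
gripper_force: 54.5
```

```bash
cat >> h.py <<'E'
def sides(im,cm,z,kind):
    """ground points of colour mask contour lines at height z"""
    hsv=cv2.cvtColor(im,cv2.COLOR_RGB2HSV)
    if kind=="orange": m=cv2.inRange(hsv,(5,150,120),(20,255,255))
    if kind=="yellow": m=cv2.inRange(hsv,(22,150,120),(35,255,255))
    n,l,s,c=cv2.connectedComponentsWithStats(m); i=1+np.argmax(s[1:,4]); 
    return (l==i).astype(np.uint8)
E
python3 -c "
from h import *
look('w_pre',{})
s=get_state(); print(s['width'],s['gripper_force'],s['wrist_force'])
im=np.load('pics/w_pre.npz')['im']; cm=cam('wrist',s)
for k,z in(('orange',.03),('yellow',.036)):
    m=sides(im,cm,z,k); c,_=cv2.findContours(m,0,2); r=cv2.boxPoints(cv2.minAreaRect(max(c,key=len)))
    print(k,m.sum(),r.round(0).tolist(),[ray(cm,p,z)[:2].round(4).tolist() for p in r])
"
```

```text
[ 0.4448  0.226  -0.0105] [[0.998, 0.07, -0.0], [0.07, -0.998, 0.0], [-0.0, -0.0, -1.0]]
0.055157982302961296 54.51328217983246 [-1.46238785 -0.0861042  -3.20368554]
orange 2256 [[211.0, 306.0], [217.0, 36.0], [361.0, 39.0], [355.0, 310.0]] [[0.4258, 0.261], [0.5463, 0.2594], [0.5492, 0.2041], [0.4291, 0.1896]]
yellow 28489 [[213.0, 304.0], [219.0, 40.0], [356.0, 43.0], [350.0, 307.0]] [[0.4316, 0.2588], [0.5436, 0.2574], [0.5461, 0.207], [0.4346, 0.1942]]
```

View pics/w_pre.png

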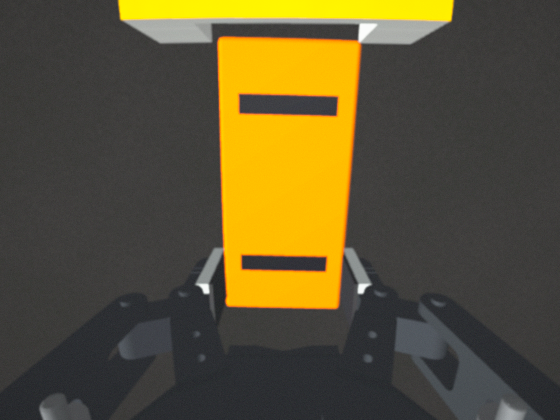

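The wrist view shows the case front (218–361, row 38) lined up with the bay mouth (212–360), and the yellow stripe centred at column 286. The offset is about 1 mm. I'll lower it and slide in.

Emit:
play_rows([
  [0, -0.1, 0.4, 0, 0, 0, -0.5],
  [0, 0, 0.4, 0, 0, 0, -0.5],
  [0, 0, 0, 0, 0, 0, -0.5],
  [0.6, 0, 0, 0, 0, 0, -0.5],
  [0.8, 0, 0, 0, 0, 0, -0.5],
  [0.8, 0, 0, 0, 0, 0, -0.5],
  [0.8, 0, 0, 0, 0, 0, -0.5],
  [0, 0, 0, 0, 0, 0, -0.5],
])

```text
clock: 9.32
tool_pos: [0.4773, 0.2287, -0.0178]
eef_rot: [0.999, 0.035, 0.001, -0.0]
wrist_force: [0.1, 0.4, -2.3]
width: 0.0543
gripper_force: 54.5
```

Emit:
play_rows([
  [0.8, 0, 0, 0, 0, 0, -0.5],
  [0.8, 0, 0, 0, 0, 0, -0.5],
  [0.8, 0, 0, 0, 0, 0, -0.5],
  [0.8, 0, 0, 0, 0, 0, -0.5],
  [0.8, 0, 0, 0, 0, 0, -0.5],
  [0.8, 0, 0, 0, 0, 0, -0.5],
  [0, 0, 0, 0, 0, 0, -0.5],
  [0, 0, 0, 0, 0, 0, -0.5],
])

```text
clock: 9.98
tool_pos: [0.5231, 0.2318, -0.0185]
eef_rot: [0.999, 0.035, -0.0, -0.0]
wrist_force: [0.0, -0.2, -2.4]
width: 0.055
gripper_force: 54.5
```

Emit:
play_rows([
  [0, 0, 0.1, 0, 0, 0, -0.5],
  [0, 0, 0, 0, 0, 0, 0.5],
  [0, 0, 0, 0, 0, 0, 0.9],
  [0, 0, 0, 0, 0, 0, 0.9],
  [-2, 0, 0, 0, 0, 0, 0.9],
  [-2, 0, 0, 0, 0, 0, 0.9],
  [-1.5, 0, -0.6, 0, 0, 0, 0.9],
  [0, 0, 0, 0, 0, 0, -1],
])

```text
clock: 10.65
tool_pos: [0.4655, 0.2278, -0.0134]
eef_rot: [0.999, 0.036, -0.001, 0.0]
wrist_force: [0.1, -0.4, -0.1]
width: 0.071
gripper_force: 0.0
```

Emit:
play_rows([
  [0, 0, 0, 0, 0, 0, -1],
  [0, 0, 0, 0, 0, 0, -1],
  [0, 0, 0, 0, 0, 0, -1],
  [0, 0, 0, 0, 0, 0, -1],
  [0, 0, 0, 0, 0, 0, -1],
  [0, 0, 0, 0, 0, 0, -1],
])

```text
clock: 11.15
tool_pos: [0.4681, 0.2279, -0.0136]
eef_rot: [0.999, 0.035, -0.0, 0.0]
wrist_force: [-0.2, -0.1, 0.1]
width: 0.0002
gripper_force: 0.0
```

```bash
python3 -c "
from h import *
look('w_push',{})"
```

```text
[ 0.4681  0.2279 -0.0136] [[0.998, 0.071, -0.0], [0.071, -0.998, -0.0], [-0.0, 0.0, -1.0]]
```

View pics/w_push.png

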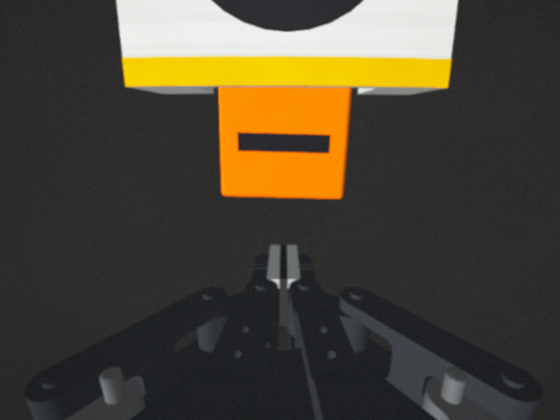

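The picture shows the case sitting straight in the bay, its rear edge at row 197 between the feet, with about 39 mm left to push. The shut fingers are at (284,260). I'll push about 62 mm and then feel for the wall.

Emit:
play_rows([
  [1, 0, 0, 0, 0, 0, -1],
  [1, 0, 0, 0, 0, 0, -1],
  [0.7, 0, 0, 0, 0, 0, -1],
  [0.7, 0, 0, 0, 0, 0, -1],
  [0.7, 0, 0, 0, 0, 0, -1],
  [0.7, 0, 0, 0, 0, 0, -1],
  [0.7, 0, 0, 0, 0, 0, -1],
  [0, 0, 0, 0, 0, 0, -1],
])

```text
clock: 11.87
tool_pos: [0.5247, 0.232, -0.0132]
eef_rot: [0.999, 0.035, 0.001, -0.0]
wrist_force: [0.3, -0.8, 1.0]
width: 0.0
gripper_force: 0.0
```

Emit:
play_rows([
  [0.3, 0, 0, 0, 0, 0, -1],
  [0.3, 0, 0, 0, 0, 0, -1],
  [0.2, 0, 0, 0, 0, 0, -1],
  [0, 0, 0, 0, 0, 0, -1],
])

```text
clock: 12.2
tool_pos: [0.5311, 0.2324, -0.0136]
eef_rot: [0.999, 0.035, 0.001, -0.0]
wrist_force: [-0.1, -1.0, -1.1]
width: -0.0001
gripper_force: 0.2
```

Emit:
play_rows([
  [0.2, 0, 0, 0, 0, 0, -1],
  [0.2, 0, 0, 0, 0, 0, -1],
  [0, 0, 0, 0, 0, 0, -1],
])

```text
clock: 12.45
tool_pos: [0.5327, 0.2325, -0.0137]
eef_rot: [0.999, 0.035, -0.003, 0.0]
wrist_force: [-9.5, -0.9, 7.3]
width: 0.0001
gripper_force: 4.5
```

Emit:
play_rows([
  [-1.5, 0, 0, 0, 0, 0, -1],
  [-2, 0, 0, 0, 0, 0, -1],
  [-2, 0, -3, 0, 0, 0, -1],
  [0, 0, -4, 0, 0, 0, 1],
  [0, 0, -4, 0, 0, 0, 1],
  [0, 0, -4, 0, 0, 0, 1],
  [0, 0, -4, 0, 0, 0, 1],
  [0, 0, 0, 0, 0, 0, 1],
])

```text
clock: 13.12
tool_pos: [0.4856, 0.2308, 0.1876]
eef_rot: [0.999, 0.035, 0.009, -0.003]
wrist_force: [0.4, 0.1, 1.5]
width: 0.0605
gripper_force: 0.0
```

Emit:
play_rows([
  [0, 0, -3, 0, 0, 0, 1],
  [0, 0, 0, 0, 0, 0, 1],
  [0, 0, 0, 0, 0, 0, 1],
])

```text
clock: 13.37
tool_pos: [0.4816, 0.2293, 0.2088]
eef_rot: [0.999, 0.035, 0.003, -0.001]
wrist_force: [-0.2, -0.2, 0.3]
width: 0.0855
gripper_force: 0.0
```

```bash
cat >> h.py <<'E'
def disc(im,cm,p0,z=.038):
    px=proj(cm,[[p0[0],p0[1],z]])[0]; m=(im.max(2)<75).astype(np.uint8); n,l,s,c=cv2.connectedComponentsWithStats(m)
    m=(l==l[int(px[1]),int(px[0])]).astype(np.uint8); e=cv2.fitEllipse(max(cv2.findContours(m,0,cv2.CHAIN_APPROX_NONE)[0],key=len)); return ray(cm,e[0],z),m.sum()
E
python3 -c "
from h import *
look('w_home',dict(riser=(.611,.237,.07)))
s=get_state(); im=np.load('pics/w_home.npz')['im']; cm=cam('wrist',s)
print('disc',disc(im,cm,(.611,.237)))
m=sides(im,cm,0,'orange'); ys,xs=np.where(m); print(m.sum(),xs.min(),xs.max(),ys.min(),ys.max(), ray(cm,(xs.mean(),ys.max()),.022), proj(cm,[[.55,.234,.036]]))
"
```

```text
[0.4816 0.2293 0.2088] [[0.997, 0.071, 0.006], [0.071, -0.997, 0.002], [0.006, -0.001, -1.0]]
riser [285.  66.] 14596 [0.6118 0.2372 0.0614] 0.071
disc (array([0.60941459, 0.23674097, 0.038     ]), np.uint64(4523))
354 258 308 121 128 [0.54249313 0.23423391 0.022     ] [[283.60336445 121.35671794]]
```

View pics/w_home.png

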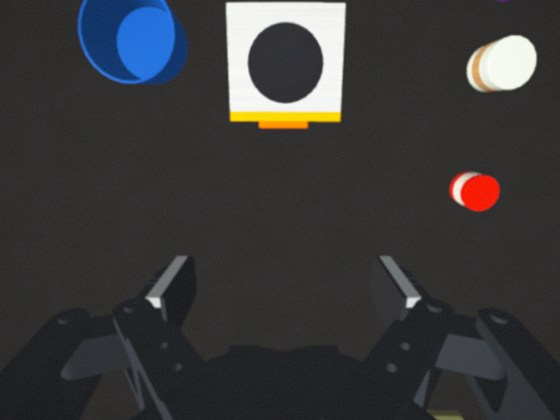

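The picture shows the case home, with only an 8–9 mm orange strip at (283,125) in front of the stripe. The disc is at (286,62), centred near (0.610, 0.237). Before going for the green tub I'll locate its neighbours in the saved picture.

```bash
python3 -c "
from h import *
d=np.load('pics/w_green.npz'); cm=cam('wrist',dict(tool_pos=d['p'],eef_rot=d['q']))
m=(d['im'].max(2)>75).astype(np.uint8); n,l,s,c=cv2.connectedComponentsWithStats(m)
for i in range(1,n):
    if s[i,4]>150 and c[i,1]<260: print(s[i].tolist(),c[i].round(),ray(cm,c[i],.03)[:2].round(3))
"
```

```text
[0, 0, 24, 26, 551] [11. 11.] [ 0.613 -0.034]
[90, 0, 50, 44, 2048] [115.  21.] [ 0.596 -0.175]
[100, 0, 125, 89, 6158] [183.  48.] [ 0.562 -0.263]
[260, 0, 42, 8, 254] [282.   3.] [ 0.615 -0.392]
[473, 0, 87, 365, 18045] [531. 196.] [ 0.362 -0.774]
[0, 93, 42, 34, 1242] [ 19. 110.] [ 0.487 -0.019]
[147, 103, 29, 104, 1439] [166. 157.] [ 0.42  -0.226]
[246, 123, 49, 49, 1871] [270. 147.] [ 0.434 -0.376]
[329, 145, 38, 37, 1105] [348. 163.] [ 0.411 -0.487]
```

Emit:
play_rows([
  [-0.5, 4, 0, 0, 0, 0, 1],
  [-0.5, 4, 0, 0, 0, 0, 1],
  [-0.5, 4, 0, 0, 0, 0.071, 1],
  [-0.5, 4, 0, 0, 0, 0, 1],
  [-0.5, 4, 0, 0, 0, 0, 1],
  [-0.5, 4, 0, 0, 0, 0, 1],
  [-0.5, 4, 0, 0, 0, 0, 1],
  [-0.5, 4, 0, 0, 0, 0, 1],
])

```text
clock: 14.08
tool_pos: [0.447, -0.0936, 0.2046]
eef_rot: [1.0, -0.0, -0.001, -0.0]
wrist_force: [1.3, 0.4, -0.4]
width: 0.0854
gripper_force: 0.0
```

Emit:
play_rows([
  [0, 4, 0, 0, 0, 0, 1],
  [0, 4, 0, 0, 0, 0, 1],
  [0, 4, 0, 0, 0, 0, 1],
  [0, 4, 0, 0, 0, 0, 1],
  [0, 4, 0, 0, 0, 0, 1],
  [0, 4, 0, 0, 0, 0, 1],
  [0, 4, 0, 0, 0, 0, 1],
  [0, 0, 0, 0, 0, 0, 1],
])

```text
clock: 14.75
tool_pos: [0.4467, -0.3775, 0.2037]
eef_rot: [1.0, -0.003, -0.001, 0.0]
wrist_force: [-0.9, 1.2, 0.3]
width: 0.0854
gripper_force: 0.0
```

```bash
python3 -c "
from h import *
look('w_g2',dict(tub_large=(.4343,-.3755)))"
```

```text
[ 0.4467 -0.3775  0.2037] [[1.0, -0.005, -0.003], [-0.005, -1.0, -0.0], [-0.003, 0.0, -1.0]]
tub_large [282. 191.] 2835 [ 0.4337 -0.3762] 0.041
```

Emit:
play_rows([
  [-1.3, -0.1, 1, 0, 0, 0, 1],
  [0, 0, 4, 0, 0, 0, 1],
  [0, 0, 4, 0, 0, 0, 1],
  [0, 0, 4, 0, 0, 0, 1],
  [0, 0, 3, 0, 0, 0, 1],
  [0, 0, 3, 0, 0, 0, 1],
  [0, 0, 2.4, 0, 0, 0, 1],
  [0, 0, 0, 0, 0, 0, 1],
])

```text
clock: 15.47
tool_pos: [0.4311, -0.3658, -0.0147]
eef_rot: [1.0, 0.0, -0.004, -0.005]
wrist_force: [-1.4, 0.5, -0.3]
width: 0.0855
gripper_force: 0.0
```

Emit:
play_rows([
  [0, 0, 0, 0, 0, 0, 0.6],
  [0, 0, 0, 0, 0, 0, 0.5],
  [0, 0, 0, 0, 0, 0, 0.3],
  [0, 0, 0, 0, 0, 0, 0],
  [0, 0, 0, 0, 0, 0, 0],
  [0, 0, 0, 0, 0, 0, 0],
  [0, 0, 0, 0, 0, 0, 0],
  [0, 0, -1, 0, 0, 0, 0],
], force=50)

```text
clock: 16.13
tool_pos: [0.434, -0.3698, 0.0011]
eef_rot: [1.0, -0.0, -0.001, -0.001]
wrist_force: [-0.7, -0.5, -4.3]
width: 0.0624
gripper_force: 56.0
```

Emit:
play_rows([
  [0, 0, -4, 0, 0, 0, 0],
  [0, 0, -4, 0, 0, 0, 0],
  [0, 0, -4, 0, 0, 0, 0],
  [0, 0, -4, 0, 0, 0, 0],
  [0, 0, -4, 0, 0, 0, 0],
  [1.1, -3.79, 0, 0, 0, 0, 0],
  [1.1, -3.79, 0, 0, 0, 0, 0],
  [1.1, -3.79, 0, 0, 0, 0, 0],
])

```text
clock: 16.8
tool_pos: [0.4678, -0.2564, 0.2032]
eef_rot: [1.0, -0.001, 0.0, 0.0]
wrist_force: [0.8, 0.9, -4.2]
width: 0.0623
gripper_force: 57.7
```

Emit:
play_rows([
  [1.1, -3.79, 0, 0, 0, 0, 0],
  [1.1, -3.79, 0, 0, 0, 0, 0],
  [1.1, -3.79, 0, 0, 0, 0, 0],
  [1.1, -3.79, 0, 0, 0, 0, 0],
  [1.1, -3.79, 0, 0, 0, 0, 0],
  [1.1, -3.79, 0, 0, 0, 0, 0],
  [1.1, -3.79, 0, 0, 0, 0, 0],
  [1.1, -3.79, 0, 0, 0, 0, 0],
])

```text
clock: 17.47
tool_pos: [0.5555, 0.0477, 0.2018]
eef_rot: [1.0, -0.0, -0.001, 0.0]
wrist_force: [-0.3, 0.1, -2.9]
width: 0.0624
gripper_force: 57.7
```

Emit:
play_rows([
  [1.1, -3.79, 0, 0, 0, 0, 0],
  [1.1, -3.79, 0, 0, 0, 0, 0],
  [1.1, -3.79, 0, 0, 0, 0, 0],
  [0, 0, 0, 0, 0, 0, 0],
  [0, 0, 0, 0, 0, 0, 0],
  [0, 0, 0, 0, 0, 0, 0],
])

```text
clock: 17.97
tool_pos: [0.5885, 0.1594, 0.2015]
eef_rot: [1.0, 0.0, -0.001, 0.001]
wrist_force: [0.6, -0.4, -4.0]
width: 0.0623
gripper_force: 57.8
```

```bash
python3 -c "
from h import *
look('w_c1',{})
s=get_state(); print(s['joints'])
im=np.load('pics/w_c1.npz')['im']; cm=cam('wrist',s); print(disc(im,cm,(.61,.237)))"
```

```text
[0.5885 0.1594 0.2015] [[1.0, 0.001, -0.002], [0.001, -1.0, -0.001], [-0.002, 0.001, -1.0]]
[ 1.75777018e-01  4.01255702e-02  1.74734045e+00 -5.83012975e-04
  1.35592139e+00  1.74730319e+00]
(array([0.61217959, 0.23647531, 0.038     ]), np.uint64(3629))
```

View pics/w_c1.png

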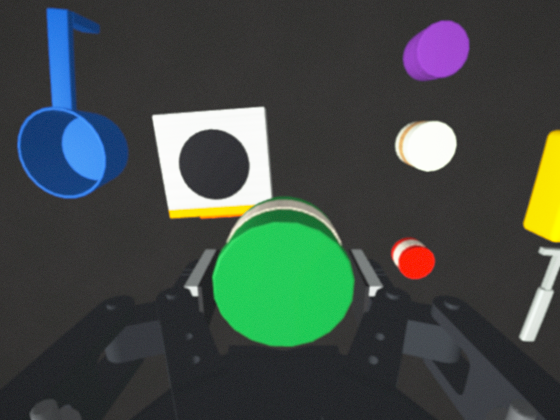

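The picture shows the green lid upright in the fingers at (283,282) and the disc clear at (214,164). I'll fit the lid circle in tool coordinates to get its offset from the TCP.

```bash
cat >> h.py <<'E'
from scipy.optimize import least_squares
def lid(tag,lo,hi,r,z0):
    d=np.load(f'pics/{tag}.npz'); p=camera_params("wrist"); W=np.linalg.inv(p["T_tool_cam"]); cm=(p["camera_matrix"],p["k1"],W[:3,:3],W[:3,3])
    m=cv2.inRange(cv2.cvtColor(d['im'],cv2.COLOR_RGB2HSV),lo,hi); n,l,s,c=cv2.connectedComponentsWithStats(m); i=1+np.argmax(s[1:,4]*(np.abs(c[1:,0]-283)<30)); m=(l==i).astype(np.uint8)
    ct=max(cv2.findContours(m,0,cv2.CHAIN_APPROX_NONE)[0],key=len); hull=cv2.convexHull(ct)[:,0]; e=cv2.fitEllipse(ct); print('ellipse',np.round(e[0],1),np.round(e[1],1),s[i])
    a=np.linspace(0,6.283,60,False)
    def E(v):
        q=proj(cm,np.c_[v[0]+r*np.cos(a),v[1]+r*np.sin(a),np.full(60,v[2])]).astype(np.float32); f=cv2.fitEllipse(q); return np.r_[f[0],sorted(f[1])]
    t=np.r_[e[0],sorted(e[1])]
    s=least_squares(lambda v:E(v)-t,[0,0,z0],diff_step=1e-3,x_scale=.01); print('free',s.x.round(4),np.round(s.fun,1))
    for z in (z0-.005,z0,z0+.005):
        s2=least_squares(lambda v:(E(np.r_[v,z])-t)[:2],[0.001,0.001],diff_step=1e-3,x_scale=.01); print('z',round(z,3),s2.x.round(4))
E
python3 -c "
from h import *
lid('w_c1',(45,120,50),(80,255,255),.032,-.05)"
```

```text
ellipse [282.7 279.4] [135.4 140.8] [  211   210   144   137 15127]
free [ 0.0033 -0.0008 -0.0517] [-0.  -1.  -6.2  5.5]
z -0.055 [ 0.0047 -0.0008]
z -0.05 [ 0.0019 -0.0008]
z -0.045 [-0.0009 -0.0008]
```

Emit:
play_rows([
  [1.05, -3.83, 0, 0, 0, 0, 0],
  [1.05, -3.83, 0, 0, 0, 0, 0],
  [0, 0, 4, 0, 0, 0, 0],
  [0, 0, 4, 0, 0, 0, 0],
  [0, 0, 4, 0, 0, 0, 0],
  [0, 0, 2.5, 0, 0, 0, 0],
  [0, 0, 1.5, 0, 0, 0, 0],
  [0, 0, 0, 0, 0, 0, 0],
])

```text
clock: 18.68
tool_pos: [0.607, 0.2338, 0.0376]
eef_rot: [1.0, -0.001, -0.004, 0.001]
wrist_force: [-0.7, -0.3, -4.5]
width: 0.0624
gripper_force: 57.9
```

Emit:
play_rows([
  [0, 0, 0.5, 0, 0, 0, 0],
  [0, 0, 0.4, 0, 0, 0, 0],
  [0, 0, 0, 0, 0, 0, 0],
  [0, 0, 0, 0, 0, 0, 0],
])

```text
clock: 19.02
tool_pos: [0.6117, 0.2364, 0.0356]
eef_rot: [1.0, -0.0, 0.002, -0.0]
wrist_force: [-0.1, 0.5, -4.6]
width: 0.0623
gripper_force: 57.9
```

Emit:
play_rows([
  [0, 0, 0.3, 0, 0, 0, 0],
  [0, 0, 0, 0, 0, 0, 0],
  [0, 0, 0, 0, 0, 0, 0],
])

```text
clock: 19.27
tool_pos: [0.6119, 0.2366, 0.0323]
eef_rot: [1.0, -0.0, 0.002, -0.001]
wrist_force: [2.0, 0.2, 0.9]
width: 0.0624
gripper_force: 58.3
```

Emit:
play_rows([
  [0, 0, 0.2, 0, 0, 0, 0],
  [0, 0, 0, 0, 0, 0, 0],
  [0, 0, 0, 0, 0, 0, 0],
])

```text
clock: 19.52
tool_pos: [0.612, 0.2366, 0.0322]
eef_rot: [1.0, -0.0, 0.002, -0.0]
wrist_force: [-3.4, -2.0, 9.2]
width: 0.0625
gripper_force: 59.4
```

Emit:
play_rows([
  [0, 0, -0.15, 0, 0, 0, 0],
  [0, 0, 0, 0, 0, 0, 0.6],
  [0, 0, 0, 0, 0, 0, 0.9],
  [0, 0, 0, 0, 0, 0, 1],
  [0, 0, 0, 0, 0, 0, 1],
  [0, 0, -2, 0, 0, 0, 1],
  [0, 0, -4, 0, 0, 0, 1],
  [0, 0, -4, 0, 0, 0, 1],
])

```text
clock: 20.18
tool_pos: [0.6082, 0.2356, 0.1281]
eef_rot: [1.0, -0.0, -0.003, 0.001]
wrist_force: [2.0, 0.3, 0.5]
width: 0.0851
gripper_force: 0.0
```

Emit:
play_rows([
  [-1, 0, -4, 0, 0, 0, 1],
  [-4, 0, -4, 0, 0, 0, 1],
  [-3, 0, -2, 0, 0, 0, 1],
  [0, 0, 0, 0, 0, 0, 1],
  [0, 0, 0, 0, 0, 0, 1],
])

```text
clock: 20.6
tool_pos: [0.5409, 0.2367, 0.2217]
eef_rot: [1.0, 0.0, 0.002, -0.001]
wrist_force: [0.5, -0.4, -0.3]
width: 0.0855
gripper_force: 0.0
```

```bash
cat >> h.py <<'E'
M['riser_lo']=M['riser']
def topfit(tag,lo,hi,r,z,near):
    """lid circle of known world height: centre by ray of ellipse centre"""
    d=np.load(f'pics/{tag}.npz'); cm=cam("wrist",dict(tool_pos=d['p'],eef_rot=d['q']))
    m=cv2.inRange(cv2.cvtColor(d['im'],cv2.COLOR_RGB2HSV),lo,hi); px=proj(cm,[[near[0],near[1],z]])[0]
    n,l,s,c=cv2.connectedComponentsWithStats(m); i=1+np.argmin(np.hypot(*(c[1:]-px).T)+1e3*(s[1:,4]<100))
    e=cv2.fitEllipse(max(cv2.findContours((l==i).astype(np.uint8),0,cv2.CHAIN_APPROX_NONE)[0],key=len)); a=np.linspace(0,6.28,60)
    q=cv2.fitEllipse(proj(cm,np.c_[near[0]+r*np.cos(a),near[1]+r*np.sin(a),np.full(60,z)]).astype(np.float32))
    print(tag,'top',np.round(e[0]),'size',np.round(e[1],1),'expect',np.round(q[1],1),ray(cm,np.array(e[0]),z)[:2].round(4))
E
python3 -c "
from h import *
M['tub_large']=cyl(.064,.045,.038)
look('w_p1',{})
topfit('w_p1',(45,120,50),(80,255,255),.032,.083,(.611,.237))
s=get_state(); im=np.load('pics/w_p1.npz')['im']; cm=cam('wrist',s)
m=(im.max(2)>75).astype(np.uint8)
# riser yellow stripe & case
hsv=cv2.cvtColor(im,cv2.COLOR_RGB2HSV)
y=cv2.inRange(hsv,(22,150,120),(35,255,255)); px=proj(cm,[[.553,.233,.036]])[0]
n,l,st,c=cv2.connectedComponentsWithStats(y); i=1+np.argmin(np.hypot(*(c[1:]-px).T)+1e3*(st[1:,4]<50)); print('stripe centre',ray(cm,c[i],.036)[:2].round(4))
"
```

```text
[0.5409 0.2367 0.2217] [[1.0, 0.001, 0.004], [0.001, -1.0, 0.001], [0.004, -0.001, -1.0]]
w_p1 top [283. 120.] size [64.6 66.5] expect [64.7 66.8] [0.6122 0.2373]
stripe centre [0.5556 0.2332]
```

View pics/w_p1.png

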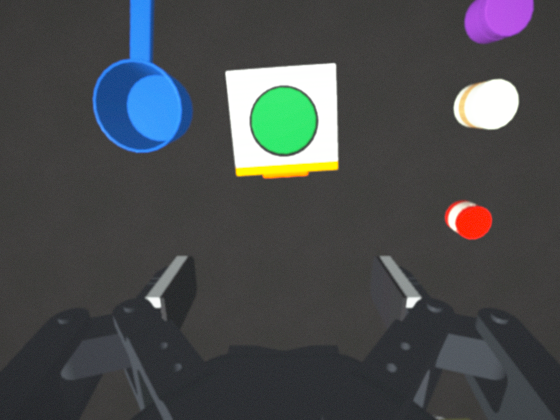

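The picture shows the green tub centred on the disc at (284,120) with a thin even disc rim around it. Now to the white tub.

Emit:
play_rows([
  [0.8, 4, 0, 0, 0, 0, 1],
  [0.8, 4, 0, 0, 0, 0, 1],
  [0.8, 4, 0, 0, 0, 0, 1],
  [0.8, 4, 0, 0, 0, 0, 1],
  [0.8, 4, 0, 0, 0, 0, 1],
  [0.8, 4, 0, 0, 0, 0, 1],
  [0, 0, 0, 0, 0, 0, 1],
  [0, 0, 0, 0, 0, 0, 1],
])

```text
clock: 21.32
tool_pos: [0.5886, -0.0062, 0.2166]
eef_rot: [1.0, -0.002, -0.002, -0.0]
wrist_force: [-0.8, 0.1, 0.3]
width: 0.0856
gripper_force: 0.0
```

```bash
python3 -c "
from h import *
look('w_w1',dict(tub_medium=(.6329,-.003),tub_small=(.4865,-.007)))
topfit('w_w1',(0,0,140),(179,45,255),.027,.04,(.633,-.003))"
```

```text
[ 0.5886 -0.0062  0.2166] [[1.0, -0.005, -0.004], [-0.005, -1.0, 0.001], [-0.004, -0.001, -1.0]]
tub_medium [281. 142.] 2029 [ 0.6327 -0.0033] 0.097
tub_small [285. 254.] 1255 [ 0.4864 -0.0078] 0.087
w_w1 top [281. 144.] size [48.  48.4] expect [47.8 48.5] [ 0.6325 -0.0029]
```

Emit:
play_rows([
  [2.2, -0.15, 1.8, 0, 0, 0, 1],
  [2.2, -0.15, 3, 0, 0, 0, 1],
  [0, 0, 4, 0, 0, 0, 1],
  [0, 0, 4, 0, 0, 0, 1],
  [0, 0, 4, 0, 0, 0, 1],
  [0, 0, 3, 0, 0, 0, 1],
  [0, 0, 2, 0, 0, 0, 1],
  [0, 0, 1, 0, 0, 0, 1],
])

```text
clock: 22.03
tool_pos: [0.629, 0.0013, -0.0141]
eef_rot: [1.0, 0.001, -0.004, -0.0]
wrist_force: [-1.2, 1.0, -0.1]
width: 0.0856
gripper_force: 0.0
```

Emit:
play_rows([
  [0, 0, 0, 0, 0, 0, 1],
  [0, 0, 0, 0, 0, 0, 0.5],
  [0, 0, 0, 0, 0, 0, 0.4],
  [0, 0, 0, 0, 0, 0, 0],
  [0, 0, 0, 0, 0, 0, -0.3],
  [0, 0, 0, 0, 0, 0, -0.3],
  [0, 0, 0, 0, 0, 0, -0.3],
  [0, 0, 0, 0, 0, 0, -0.3],
], force=45)

```text
clock: 22.7
tool_pos: [0.6353, -0.0011, -0.0054]
eef_rot: [1.0, -0.0, 0.003, 0.0]
wrist_force: [-0.6, 0.2, 6.0]
width: 0.0526
gripper_force: 48.1
```

Emit:
play_rows([
  [0, 0, -2, 0, 0, 0, -0.3],
  [0, 0, -4, 0, 0, 0, -0.3],
  [0, 0, -4, 0, 0, 0, -0.3],
  [0, 0, -4, 0, 0, 0, -0.3],
  [0, 0, -4, 0, 0, 0, -0.3],
  [0, 0, -4, 0, 0, 0, -0.3],
  [0, 0, 0, 0, 0, 0, -0.3],
  [0, 0, 0, 0, 0, 0, -0.3],
])

```text
clock: 23.37
tool_pos: [0.6347, -0.0009, 0.2162]
eef_rot: [1.0, -0.0, 0.004, 0.0]
wrist_force: [-0.5, 0.7, -1.7]
width: 0.0525
gripper_force: 48.1
```

```bash
python3 -c "
from h import *
look('w_c2',{})
lid('w_c2',(0,0,140),(179,45,255),.027,-.05)"
```

```text
[ 0.6347 -0.0009  0.2162] [[1.0, -0.0, 0.008], [-0.0, -1.0, -0.0], [0.008, 0.0, -1.0]]
ellipse [282.1 282. ] [104.4 114. ] [ 227  225  113  110 9429]
free [-0.0017 -0.0011 -0.0445] [ 0.  -0.3 -2.3  2. ]
z -0.055 [ 0.0042 -0.0011]
z -0.05 [ 0.0013 -0.0011]
z -0.045 [-0.0016 -0.0011]
```

Emit:
play_rows([
  [-0.35, -3.95, 0, 0, 0, 0, -0.3],
  [-0.35, -3.95, 0, 0, 0, 0, -0.3],
  [-0.35, -3.95, 0, 0, 0, 0, -0.3],
  [-0.35, -3.95, 0, 0, 0, 0, -0.3],
  [-0.35, -3.95, 0, 0, 0, 0, -0.3],
  [-0.35, -3.95, 0, 0, 0, 0, -0.3],
  [0, 0, 0, 0, 0, 0, -0.3],
  [0, 0, 0, 0, 0, 0, -0.3],
])

```text
clock: 24.08
tool_pos: [0.6097, 0.2378, 0.2078]
eef_rot: [1.0, 0.002, -0.003, 0.001]
wrist_force: [-0.6, -1.1, -3.3]
width: 0.0524
gripper_force: 48.3
```

Emit:
play_rows([
  [0, 0, 3, 0, 0, 0, -0.3],
  [0, 0, 4, 0, 0, 0, -0.3],
  [0, 0, 3, 0, 0, 0, -0.3],
  [0, 0, 2, 0, 0, 0, -0.3],
  [0, 0, 0.8, 0, 0, 0, -0.3],
  [0, 0, 0, 0, 0, 0, -0.3],
  [0, 0, 0, 0, 0, 0, -0.3],
  [0, 0, 0, 0, 0, 0, -0.3],
])

```text
clock: 24.75
tool_pos: [0.6123, 0.2355, 0.0838]
eef_rot: [1.0, -0.001, 0.0, -0.0]
wrist_force: [-0.6, 0.6, -1.9]
width: 0.0525
gripper_force: 48.4
```

Emit:
play_rows([
  [0.1, -0.1, 0.4, 0, 0, 0, -0.3],
  [0, 0, 0, 0, 0, 0, -0.3],
  [0, 0, 0, 0, 0, 0, -0.3],
])

```text
clock: 25.0
tool_pos: [0.6129, 0.2371, 0.0795]
eef_rot: [1.0, -0.0, -0.0, -0.0]
wrist_force: [-0.2, 0.3, -2.1]
width: 0.0521
gripper_force: 48.4
```

Emit:
play_rows([
  [0, 0, 0.15, 0, 0, 0, -0.3],
  [0, 0, 0, 0, 0, 0, -0.3],
  [0, 0, 0, 0, 0, 0, -0.3],
])

```text
clock: 25.25
tool_pos: [0.6128, 0.2372, 0.0779]
eef_rot: [1.0, -0.0, -0.0, 0.0]
wrist_force: [0.3, -0.3, -2.4]
width: 0.0524
gripper_force: 48.4
```

Emit:
play_rows([
  [0, 0, 0.15, 0, 0, 0, -0.3],
  [0, 0, 0, 0, 0, 0, -0.3],
  [0, 0, 0, 0, 0, 0, -0.3],
])

```text
clock: 25.5
tool_pos: [0.613, 0.2373, 0.0777]
eef_rot: [1.0, -0.0, 0.0, -0.0]
wrist_force: [-3.4, -1.6, 5.8]
width: 0.0522
gripper_force: 48.9
```

Contact at the predicted height (0.0777). Releasing and backing off to look, towards the red tub.

Emit:
play_rows([
  [0, 0, -0.1, 0, 0, 0, -0.3],
  [0, 0, 0, 0, 0, 0, 0.5],
  [0, 0, 0, 0, 0, 0, 0.9],
  [0, 0, 0, 0, 0, 0, 1],
  [0, 0, 0, 0, 0, 0, 1],
  [0, 0, -2, 0, 0, 0, 1],
  [0, 0, -4, 0, 0, 0, 1],
  [0, 0, -4, 0, 0, 0, 1],
])

```text
clock: 26.17
tool_pos: [0.6112, 0.2367, 0.1758]
eef_rot: [1.0, -0.0, -0.003, 0.001]
wrist_force: [1.4, 0.6, 1.0]
width: 0.0856
gripper_force: 0.0
```

Emit:
play_rows([
  [-1, 0, -4, 0, 0, 0, 1],
  [-4, 0, -2, 0, 0, 0, 1],
  [-3, 0, 0, 0, 0, 0, 1],
  [0, 0, 0, 0, 0, 0, 1],
  [0, 0, 0, 0, 0, 0, 1],
  [0, 0, 0, 0, 0, 0, 1],
])

```text
clock: 26.67
tool_pos: [0.5358, 0.2371, 0.2357]
eef_rot: [1.0, -0.0, 0.0, 0.0]
wrist_force: [0.0, -0.7, -0.5]
width: 0.0854
gripper_force: 0.0
```

```bash
python3 -c "
from h import *
look('w_p2',dict(tub_small=(.4864,-.0078)))
topfit('w_p2',(0,0,140),(179,45,255),.027,.123,(.6122,.2373))"
```

```text
[0.5358 0.2371 0.2357] [[1.0, -0.0, 0.0], [-0.0, -1.0, -0.0], [0.0, 0.0, -1.0]]
tub_small [463. 212.] 1424 [ 0.4874 -0.0088] 0.099
w_p2 top [282. 116.] size [59.4 61.5] expect [60.1 62.4] [0.6106 0.2385]
```

View pics/w_p2.png

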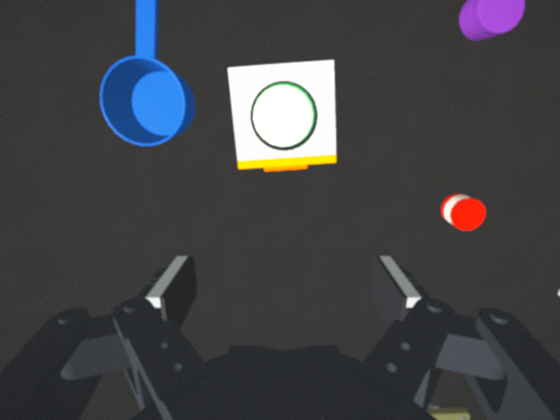

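The picture shows the white tub centred on the green one at (283,115), offset about 2 mm. Next the red tub, with a refit above it.

Emit:
play_rows([
  [-0.8, 4.08, 0, 0, 0, 0, 1],
  [-0.8, 4.08, 0, 0, 0, 0, 1],
  [-0.8, 4.08, 0, 0, 0, 0, 1],
  [-0.8, 4.08, 0, 0, 0, 0, 1],
  [-0.8, 4.08, 0, 0, 0, 0, 1],
  [-0.8, 4.08, 0, 0, 0, 0, 1],
  [0, 0, 0, 0, 0, 0, 1],
  [0, 0, 0, 0, 0, 0, 1],
])

```text
clock: 27.38
tool_pos: [0.4879, -0.01, 0.2356]
eef_rot: [1.0, -0.003, -0.0, -0.0]
wrist_force: [0.2, 0.6, 0.6]
width: 0.0859
gripper_force: 0.0
```

```bash
cat >> h.py <<'E'
def redtop(tag,z,near):
    d=np.load(f'pics/{tag}.npz'); im=d['im'].copy(); im=im[:,:,::-1].copy() # swap so red hue -> blue hue (~120)
    np.savez(f'pics/{tag}_s.npz',im=im,p=d['p'],q=d['q']); topfit(tag+'_s',(105,150,60),(130,255,255),.022,z,near)
E
python3 -c "
from h import *
look('w_r1',dict(tub_small=(.487,-.008)))
redtop('w_r1',.034,(.487,-.008))"
```

```text
[ 0.4879 -0.01    0.2356] [[1.0, -0.005, -0.001], [-0.005, -1.0, 0.0], [-0.001, -0.0, -1.0]]
tub_small [282. 177.] 1159 [ 0.4866 -0.0082] 0.082
w_r1_s top [282. 178.] size [34.7 36.1] expect [34.6 35.1] [ 0.4875 -0.0079]
```

Emit:
play_rows([
  [-0.1, -0.2, 3, 0, 0, 0, 1],
  [0, 0, 4, 0, 0, 0, 1],
  [0, 0, 4, 0, 0, 0, 1],
  [0, 0, 4, 0, 0, 0, 1],
  [0, 0, 4, 0, 0, 0, 1],
  [0, 0, 3, 0, 0, 0, 1],
  [0, 0, 1.7, 0, 0, 0, 1],
  [0, 0, 1, 0, 0, 0, 1],
])

```text
clock: 28.1
tool_pos: [0.4843, -0.0039, -0.0147]
eef_rot: [1.0, 0.001, -0.003, -0.001]
wrist_force: [-0.2, 0.8, 0.0]
width: 0.0855
gripper_force: 0.0
```

Emit:
play_rows([
  [0, 0, 0, 0, 0, 0, 1],
  [0, 0, 0, 0, 0, 0, 0.3],
  [0, 0, 0, 0, 0, 0, 0.2],
  [0, 0, 0, 0, 0, 0, 0],
  [0, 0, 0, 0, 0, 0, -0.5],
  [0, 0, 0, 0, 0, 0, -0.5],
  [0, 0, 0, 0, 0, 0, -0.5],
  [0, 0, 0, 0, 0, 0, -0.5],
], force=35)

```text
clock: 28.77
tool_pos: [0.4886, -0.006, -0.0086]
eef_rot: [1.0, -0.0, 0.002, 0.0]
wrist_force: [0.6, -0.4, 6.4]
width: 0.0424
gripper_force: 36.0
```

Emit:
play_rows([
  [0, 0, -2, 0, 0, 0, -0.5],
  [0, 0, -4, 0, 0, 0, -0.5],
  [0, 0, -4, 0, 0, 0, -0.5],
  [0, 0, -4, 0, 0, 0, -0.5],
  [0, 0, -4, 0, 0, 0, -0.5],
  [0, 0, -4, 0, 0, 0, -0.5],
  [0, 0, 0, 0, 0, 0, -0.5],
  [0, 0, 0, 0, 0, 0, -0.5],
])

```text
clock: 29.43
tool_pos: [0.4883, -0.0058, 0.213]
eef_rot: [1.0, -0.0, 0.004, 0.0]
wrist_force: [-0.6, 0.0, -3.0]
width: 0.0426
gripper_force: 36.2
```

```bash
python3 -c "
from h import *
look('w_c3',{})
d=np.load('pics/w_c3.npz'); np.savez('pics/w_c3s.npz',im=d['im'][:,:,::-1].copy())
lid('w_c3s',(105,150,60),(130,255,255),.022,-.043)"
```

```text
[ 0.4883 -0.0058  0.213 ] [[1.0, -0.0, 0.007], [-0.0, -1.0, -0.001], [0.007, 0.001, -1.0]]
ellipse [282.7 276.7] [86.2 92.1] [ 237  233   93   87 6360]
free [ 0.001  -0.0008 -0.0435] [-0.  -0.2 -2.5  2.2]
z -0.048 [ 0.0034 -0.0008]
z -0.043 [ 0.0006 -0.0008]
z -0.038 [-0.0022 -0.0008]
```

Emit:
play_rows([
  [1.75, -3.48, 0, 0, 0, 0, -0.5],
  [1.75, -3.48, 0, 0, 0, 0, -0.5],
  [1.75, -3.48, 0, 0, 0, 0, -0.5],
  [1.75, -3.48, 0, 0, 0, 0, -0.5],
  [1.75, -3.48, 0, 0, 0, 0, -0.5],
  [1.75, -3.48, 0, 0, 0, 0, -0.5],
  [1.75, -3.48, 0, 0, 0, 0, -0.5],
  [0, 0, 0, 0, 0, 0, -0.5],
])

```text
clock: 30.15
tool_pos: [0.6089, 0.2429, 0.2043]
eef_rot: [1.0, 0.002, -0.003, -0.0]
wrist_force: [-1.8, -0.8, -1.8]
width: 0.0431
gripper_force: 36.4
```

Emit:
play_rows([
  [0, 0, 0, 0, 0, 0, -0.5],
  [0, 0, 3, 0, 0, 0, -0.5],
  [0, 0, 3, 0, 0, 0, -0.5],
  [0, 0, 1.5, 0, 0, 0, -0.5],
  [0, 0, 0.8, 0, 0, 0, -0.5],
  [0, 0, 0, 0, 0, 0, -0.5],
  [0, 0, 0, 0, 0, 0, -0.5],
  [0, 0, 0, 0, 0, 0, -0.5],
])

```text
clock: 30.82
tool_pos: [0.6102, 0.238, 0.1283]
eef_rot: [1.0, -0.0, 0.002, -0.0]
wrist_force: [0.2, -1.1, -1.1]
width: 0.0427
gripper_force: 36.4
```

XY on target; 14 mm left to 0.1144.

Emit:
play_rows([
  [0, 0, 0.6, 0, 0, 0, -0.5],
  [0, 0, 0.5, 0, 0, 0, -0.5],
  [0, 0, 0, 0, 0, 0, -0.5],
  [0, 0, 0, 0, 0, 0, -0.5],
])

```text
clock: 31.15
tool_pos: [0.6088, 0.2379, 0.1148]
eef_rot: [1.0, -0.0, -0.0, 0.0]
wrist_force: [0.4, 0.1, -2.2]
width: 0.0425
gripper_force: 36.4
```

Emit:
play_rows([
  [0, 0, 0.15, 0, 0, 0, -0.5],
  [0, 0, 0, 0, 0, 0, -0.5],
  [0, 0, 0, 0, 0, 0, -0.5],
])

```text
clock: 31.4
tool_pos: [0.6094, 0.2381, 0.1145]
eef_rot: [1.0, -0.0, 0.0, -0.0]
wrist_force: [-1.7, -0.7, 2.7]
width: 0.0424
gripper_force: 36.6
```

Emit:
play_rows([
  [0, 0, 0.15, 0, 0, 0, -0.5],
  [0, 0, 0, 0, 0, 0, -0.5],
  [0, 0, 0, 0, 0, 0, -0.5],
])

```text
clock: 31.65
tool_pos: [0.6097, 0.2382, 0.1145]
eef_rot: [1.0, -0.0, 0.001, -0.0]
wrist_force: [-4.0, -2.1, 7.4]
width: 0.0424
gripper_force: 37.3
```

Emit:
play_rows([
  [0, 0, -0.2, 0, 0, 0, -0.5],
  [0, 0, 0, 0, 0, 0, 0.3],
  [0, 0, 0, 0, 0, 0, 0.7],
  [0, 0, 0, 0, 0, 0, 1],
  [0, 0, 0, 0, 0, 0, 1],
  [0, 0, -2, 0, 0, 0, 1],
  [0, 0, -4, 0, 0, 0, 1],
  [0, 0, -4, 0, 0, 0, 1],
])

```text
clock: 32.32
tool_pos: [0.6075, 0.2375, 0.2122]
eef_rot: [1.0, -0.0, -0.003, 0.001]
wrist_force: [1.2, 2.1, -0.2]
width: 0.0854
gripper_force: 0.0
```

Emit:
play_rows([
  [-2, 0, -3, 0, 0, 0, 1],
  [-4, 0, 0, 0, 0, 0, 1],
  [-3, 0, 0, 0, 0, 0, 1],
  [0, 0, 0, 0, 0, 0, 1],
  [0, 0, 0, 0, 0, 0, 1],
  [0, 0, 0, 0, 0, 0, 1],
])

```text
clock: 32.82
tool_pos: [0.5193, 0.238, 0.2442]
eef_rot: [1.0, -0.0, 0.0, -0.0]
wrist_force: [0.5, 0.8, 0.0]
width: 0.0853
gripper_force: 0.0
```

```bash
python3 -c "
from h import *
look('w_p3',{})
redtop('w_p3',.157,(.611,.238))
im=grab_frame('side'); b=cv2.resize(im[60:220,200:360,::-1],None,fx=3,fy=3,interpolation=2)
w=cv2.imread('pics/w_p3.png')[20:180,200:360]; w=cv2.resize(w,None,fx=2,fy=2)
o=np.zeros((480,800,3),np.uint8); o[:,:480]=b; o[:320,480:]=w; cv2.imwrite('pics/final.png',o)"
```

```text
[0.5193 0.238  0.2442] [[1.0, -0.0, 0.001], [-0.0, -1.0, 0.0], [0.001, -0.0, -1.0]]
w_p3_s top [283.  97.] size [49. 52.] expect [54.8 57.7] [0.6088 0.2389]
```

View pics/final.png

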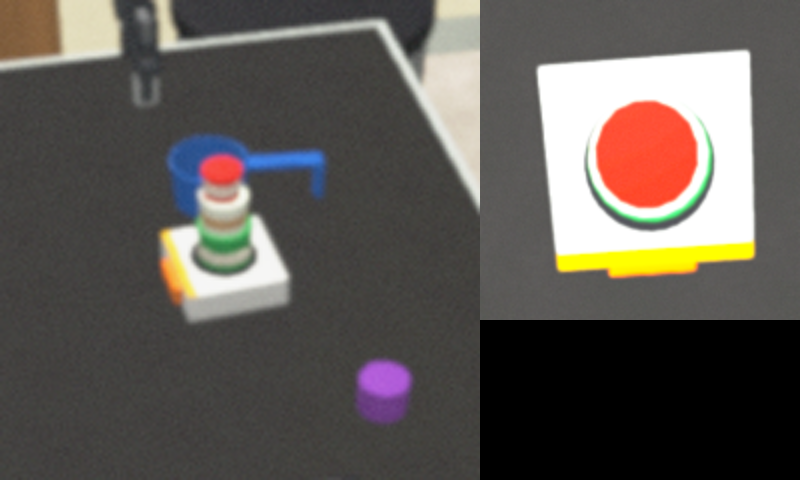

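The final view shows the tubs stacked green, white, red and upright on the disc, the case home beneath them, and the gripper clear. Handing in.

```bash
python3 -c "
from workcell import *
print(sign_off())"
```

```text
the job is handed in; nothing more can be done
None
```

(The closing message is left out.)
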